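# Vent the vacuum chamber and weigh the cast

### The arm

A 7-joint arm with a two-finger parallel gripper is mounted at the origin on a cart in front of the work surface, level with it; the furniture and walls round the work are solid. World frame = base frame: x ahead of the robot, y to its left, z up, the work surface at z = 0. Lengths are in m, angles in rad, forces in N, time in s.
With the tool pointing down it reaches from about 0.4 to 0.875 m from the base axis. Payload 6.5 kg.
Tool frame: the origin (TCP) lies midway between the tips of the shut fingers; the grasp point (between the pads) lies 19 mm behind it (robot.tcp_to_grasp is the z of the grasp point in the tool frame, in m); z points along the fingers, y is the direction in which the jaws open and shut (so a half turn about z gives the same grasp; the last joint's range is limited). The gripper opens to 88 mm and grips with 3 to 60 N. Pads are 18 mm wide; open, the fingers measure 123 mm over their backs; the gripper's body (75 mm by 187 mm) begins 45 mm behind the grasp point.
Start: joints at [1.157, 0.536, -0.004, 1.538, 0.003, 1.067, -0.071], TCP at [0.222, -0.611, 0.239] pointing down, gripper open.
Joint ranges: [-2.7, 2.7], [-0.37, 2.16], [-1.27, 1.26], [0.24, 2.4], [-1.31, 4.45], [0.19, 1.91], [-2.76, 2.76]. Speed limits (rad/s): [2.39, 2.39, 3.14, 3.14, 3.14, 3.14, 3.14].

### API

Orientations are given as a unit quaternion [x, y, z, w].
In Python, from rig import robot, claw, optics, order gives the robot as it stands. The module is installed in compiled form; this text tells all that it offers. Calls block until the motion is done:
- robot.reach(position, orientation): joint-space move of the TCP to a pose.
- robot.move_straight(position, ori=None, max_speed=0.15, guard=None): straight line of the TCP; ori=None keeps the orientation; max_speed is the mean speed in m/s. With guard (N) it stops when the force on the tool has changed by that much, and returns True; else False.
- robot.goto_joints(angles): joint-space move.
- claw.set_gripper(opening, grasp_force=None): opening from 0.0 (shut) to 1.0 (fully open); grasp_force is the grip in N (None keeps the last); returns when the fingers have stopped.
- robot.hold(seconds).
- robot.solve_ik(position, orientation): joint angles nearest the present ones, or None.
- robot.get_obs(): the state.
- optics.get_image(name): name is "scene" or "side" or "wrist"; returns (picture, depth): 480x640x3 uint8, red, green, blue; 480x640 float32, m along the optical axis (not along the pixel's ray), 0 where there is no reading.
- optics.camera_model(name): a dict with "camera_matrix" (3x3 intrinsics, pixels), "R" (3x3) and "t" (3): a world point X has camera coordinates R X + t; the wrist camera has in their place "mount" (4x4, takes a point from camera to tool coordinates, whose origin is the TCP and whose axes are the flange's). Camera axes: x right, y down, z forward; pixel columns grow to the right and rows downward; lengths in m; the calibration is good to about 2 mm. A picture is of the moment at which its call begins: read the wrist's pose just before it. camera_model takes no time and is no camera call.
A pose or a line that the arm cannot do raises robot.Unreachable and nothing moves.
- order.hand_in(): hands the job in, once; it reports no verdict.
The state is a dict: "time": time; "q": joint angles; "dq": joint speeds; "joint_efforts": joint torques, N m; "position": TCP position; "orientation": TCP orientation; "force": force on the tool from outside, world axes, zero at the start; "torque": the same for the moment, N m; "finger_gap": opening from 0.0 (shut) to 1.0 (fully open).
Only numpy, scipy, OpenCV 4.12 (cv2) and the standard library are available. Lean on these libraries where they do the work, as an engineer would, in place of code of your own. Each camera call takes 0.05 s, during which the arm holds its last target.

### The job

Take the plaster cast out of the vacuum chamber and put it on the scale. The clear lid is held down by vacuum, so first turn the vent tap on it anticlockwise all the way open, and only then lift the lid by its bar handle and set it rim down, centred on the round rubber rest. Finally stand the cast upright in the middle of the scale's pan; set both down rather than dropping them, keep the lid level, and leave the other things alone.

Things in the scene. Friction and masses are not known exactly. Their poses are not given: they have to be found in the camera images.
- chamber: Fixed low round aluminium base of the chamber, 176 mm across, 22 mm high; on it a white shelf plate (112 mm across, 6 mm high). Origin: centre of its underside; z up; +x to the vent tap's side (within 0.45 rad of world -y). At local y = +/-81 mm stand pairs of steel pins 16 mm high with a lug of the lid between them (2 mm play): lift the lid straight up past them.
- lid: Clear round lid, a downward-open cup 150 mm across, 58 mm high, wall 6 mm, about 0.5 kg, at first on the base; balanced about its axis. Origin: centre of its rim (underside); z up; +x to the vent tap, at 52 mm from the axis. Vacuum holds it down until the tap is past about 1 rad, then it is loose. A flat dial gauge (34 mm across) sits opposite the tap. Lift 50 mm to clear pins and cast.
- lid_handle (a point): Centre of the lid's black bar handle, on the lid's axis, 83 mm above its rim, 25 mm above its top. Bar 62 mm long along the lid's x, 16 mm wide along its y, 16 mm high, on two steel posts (x = +/-23 mm), free space below. Axes as the lid's. The tap's T grip stands 31 mm higher.
- tap_grip (a point): Centre of the vent tap's grey T grip, on the tap's axis, 114 mm above the lid's rim. The T grip is a bar 46 mm long, 12 mm wide, 16 mm high; its axes turn with it: y along the bar, x across it, z up (the axis of turning). Shut, it lies across the brass nozzle; open, in line with it.
- vent_tap (a joint): Turn of the vent tap (rad): 0 shut (stop), growing anticlockwise seen from above, 1.57 fully open (stop). Stays where it is left; about 0.06 N m to turn.
- rest_top (a point): Centre of the top face of the fixed round ribbed black rubber rest for the lid, 172 mm across and 6 mm high, lying on the worktop; z up.
- cast: Off-white plaster cast of a jaw, horseshoe-shaped, 50 mm along its x, 62 mm along its y, 31 mm high with the teeth (solid to 22 mm; grip it low, across the 50 mm), about 0.13 kg; stands under the lid on the white shelf plate, 28 mm above the worktop, turned any way. Origin: centre of its underside; z up.
- pan_top (a point): Centre of the top face of the steel pan of the fixed bench scale (the scale is 200 mm deep, 170 mm wide), 46 mm above the worktop. Pan 122 mm (depth) x 138 mm (width), in the half of the scale away from the robot, behind its display; z up.
- bottle: Bystander: small cream bottle with a black cap, 44 mm across, 100 mm high; origin at the centre of its underside.
- burs: Bystander: small block with burs standing in it, 26 x 62 x 48 mm; origin at the centre of its underside.
- tape: Bystander: roll of tape lying flat, 69 mm across, 19 mm high; origin at the centre of its underside.
- seat (a point): Centre of the top of the aluminium base, 22 mm above its underside, where the centre of the lid's rim sits at first.

How it is judged:
By the outcome, as a careful person would: the job done as asked, in the order asked, and still so for the second after the job is handed in, with the robot touching nothing.
It also fails if it takes over 72 s, if anything falls off the work surface, if the arm or the gripper's body presses on something with over 40 N, if the wrist force passes 120 N, or if a joint passes its speed limit or range.

## Working session

There is one attempt and no reset: what is moved stays moved. The work goes in short steps, each a Python script; the robot and the scene stay as the last script left them, time stands still between calls to the robot, and variables do not carry over. Pictures are saved under pics/ and viewed, and the job is handed in when it is done.

```bash
mkdir -p pics && cat > h.py <<'E'
import numpy as np, cv2
from rig import robot, claw, optics, order
def save(n,im): cv2.imwrite('pics/'+n+'.png',cv2.cvtColor(im,cv2.COLOR_RGB2BGR))
def tocam(name):
    m=optics.camera_model(name); return np.array(m['camera_matrix']),np.array(m['R']),np.array(m['t']).ravel()
def ray(name,u,v):
    K,R,t=tocam(name); d=R.T@np.linalg.solve(K,[u,v,1]); return -R.T@t,d
def onplane(name,u,v,z):
    o,d=ray(name,u,v); return o+d*(z-o[2])/d[2]
def proj(name,X):
    K,R,t=tocam(name); p=K@(R@np.asarray(X)+t); return p[:2]/p[2]
def cloud(name,depth):
    K,R,t=tocam(name); v,u=np.mgrid[:480,:640]; 
    P=np.stack([(u-K[0,2])/K[0,0]*depth,(v-K[1,2])/K[1,1]*depth,depth],-1)
    W=(P-t)@R; W[depth<=0]=np.nan; return W
E
python3 - <<'E'
from h import *
print(robot.get_obs())
for n in ['scene','side','wrist']:
    im,d=optics.get_image(n); save(n+'0',im); np.save(n+'0.npy',d)
    print(n,optics.camera_model(n))
E
```

```text
{'time': 0.0, 'q': array([ 1.15681374,  0.53718982, -0.00442218,  1.53887637,  0.00259178,
        1.06728678, -0.07117827]), 'dq': array([ 0.00078458,  0.0004124 , -0.00058232,  0.0006022 ,  0.00114896,
        0.00034275, -0.00151433]), 'joint_efforts': array([ 2.77810459e-04, -5.70978248e+01,  9.90890712e-01, -2.51604402e+01,
       -5.62172779e-02,  1.79317076e-02,  1.42881354e-04]), 'position': array([ 0.22129386, -0.61051036,  0.23782264]), 'orientation': array([ 9.84912051e-01,  1.73053407e-01, -2.15312936e-04, -8.50475177e-04]), 'force': array([ 0.47825824, -0.24417101, -0.11390744]), 'torque': array([ 0.04029813, -0.00495415,  0.00844958]), 'finger_gap': 1.0048377267058906}
scene {'camera_matrix': array([[498.66308131,   0.        , 316.90787173],
       [  0.        , 498.66308131, 235.9087542 ],
       [  0.        ,   0.        ,   1.        ]]), 'R': array([[ 9.96125185e-01, -8.79418255e-02, -9.22266672e-04],
       [-4.12958045e-02, -4.58451250e-01, -8.87759600e-01],
       [ 7.76483855e-02,  8.84357782e-01, -4.60306465e-01]]), 't': array([-0.5292605 ,  0.08679393,  1.2
[... 219 characters left out ...]
1626823, -0.02642297],
       [-0.134413  ,  0.35226144, -0.92619924],
       [ 0.39485511, -0.83823186, -0.37610743]]), 't': array([0.42514394, 0.18225353, 0.70016342])}
wrist {'camera_matrix': array([[333.24966967,   0.        , 318.27155306],
       [  0.        , 333.24966967, 234.91458644],
       [  0.        ,   0.        ,   1.        ]]), 'mount': array([[ 5.08757341e-04, -9.66469124e-01, -2.56782348e-01,
         6.48519654e-02],
       [ 9.99999771e-01,  6.06187211e-04, -3.00269852e-04,
         6.59987911e-04],
       [ 4.45859716e-04, -2.56782136e-01,  9.66469211e-01,
        -1.45340739e-01],
       [ 0.00000000e+00,  0.00000000e+00,  0.00000000e+00,
         1.00000000e+00]])}
```

View pics/scene0.png

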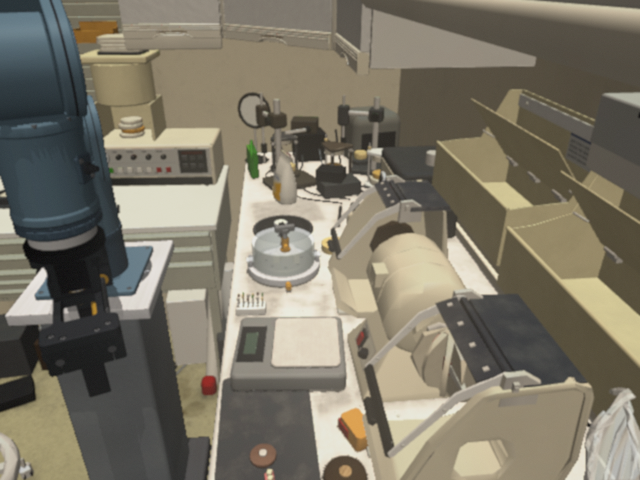

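View pics/side0.png

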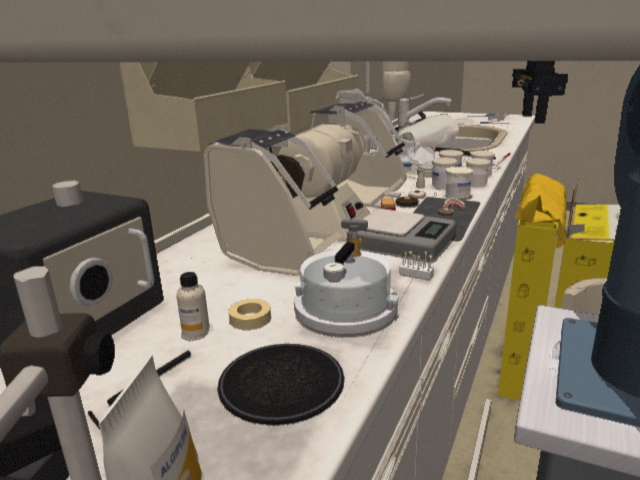

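View pics/wrist0.png

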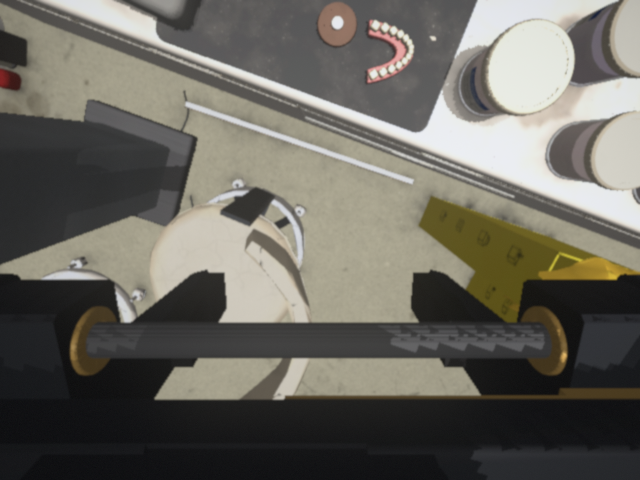

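The scene picture shows the chamber at about (285,260), with the tap and gauge on top of the lid, burs at (250,305) and the scale at (290,352). In the side picture the rest is at (281,381), the chamber at (345,290), the tape at (250,313), the bottle at (192,308) and the scale at (410,232). Next I localise them using planes and depth.

```bash
python3 - <<'E'
from h import *
for n in ['scene','side']:
    d=np.load(n+'0.npy'); W=cloud(n,d)
    pts={'scene':dict(chamb=(285,272),lidtop=(270,247),burs=(250,305),pan=(305,340)),'side':dict(rest=(281,381),tape=(232,313),bottle=(190,278),lid=(345,300),gauge=(334,271),handle=(345,253),tap=(353,225),pan=(385,222),burs=(417,272))}[n]
    for k,(u,v) in pts.items(): print(n,k,(u,v),W[v,u].round(3), d[v,u].round(3))
# rest ellipse
im=cv2.imread('pics/side0.png'); g=im.max(2)
m=((g<75)).astype(np.uint8); m[:335]=0;m[425:]=0;m[:,:210]=0;m[:,350:]=0
cs,_=cv2.findContours(m,cv2.RETR_EXTERNAL,cv2.CHAIN_APPROX_NONE); c=max(cs,key=cv2.contourArea)
P=np.array([onplane('side',u,v,0.003) for u,v in c[:,0,:]])[:,:2]
(x,y),r=cv2.minEnclosingCircle(P.astype(np.float32)); print('rest',x,y,r, P.mean(0),cv2.fitEllipse(P.astype(np.float32)*1000))
# pan in scene
im=cv2.imread('pics/scene0.png'); cv2.imwrite('pics/crop_sc.png',cv2.resize(im[200:400,190:390],(800,600)[::1] if 0 else (600,600),interpolation=cv2.INTER_CUBIC))
im=cv2.imread('pics/side0.png'); cv2.imwrite('pics/crop_si.png',cv2.resize(im[190:340,270:470],(800,600),interpolation=cv2.INTER_CUBIC))
E
```

```text
scene chamb (285, 272) [ 0.449 -0.092  0.031] 1.148
scene lidtop (270, 247) [ 0.417 -0.056  0.078] 1.155
scene burs (250, 305) [ 0.372 -0.197  0.018] 1.054
scene pan (305, 340) [ 0.478 -0.357  0.046] 0.908
side rest (281, 381) [0.446 0.201 0.004] 0.707
side tape (232, 313) [0.6   0.09  0.017] 0.855
side bottle (190, 278) [0.633 0.14  0.098] 0.796
side lid (345, 300) [0.416 0.049 0.058] 0.802
side gauge (334, 271) [0.436 0.043 0.1  ] 0.799
side handle (345, 253) [ 0.437 -0.004  0.111] 0.835
side tap (353, 225) [ 0.449 -0.067  0.136] 0.882
side pan (385, 222) [ 0.483 -0.338  0.044] 1.157
side burs (417, 272) [ 0.365 -0.179  0.013] 0.989
rest 0.44804847240448 0.19678926467895508 0.08741983771324158 [0.44731528 0.20095528] ((448.5522155761719, 197.0094757080078), (169.2977752685547, 171.80963134765625), 29.391447067260742)
```

View pics/crop_sc.png

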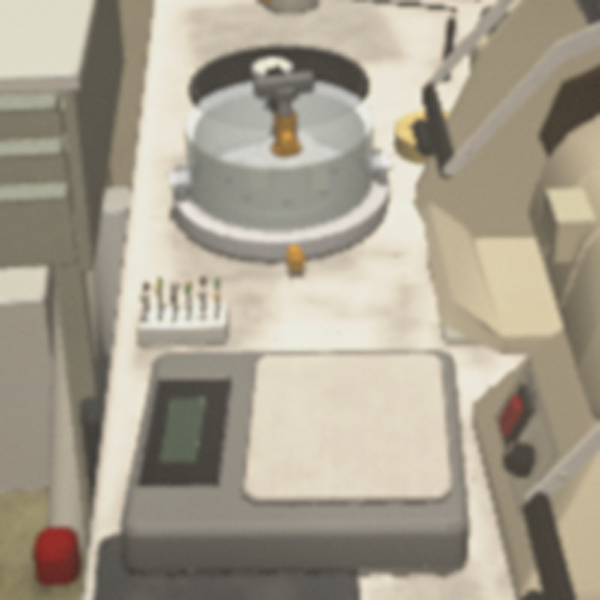

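View pics/crop_si.png

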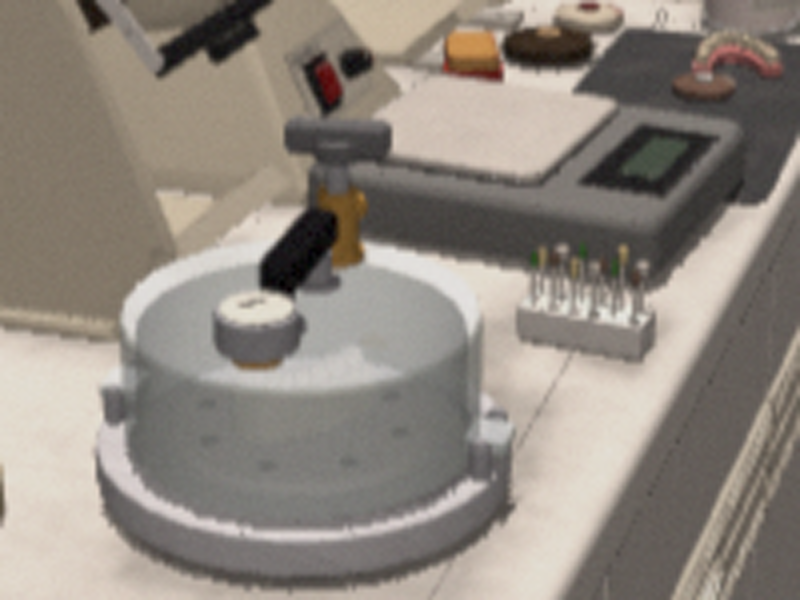

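```bash
cat >> h.py <<'E'
from scipy.spatial.transform import Rotation as Rn
def down(a):
    "tool down, tool x at world angle a"
    x=np.array([np.cos(a),np.sin(a),0]); z=np.array([0,0,-1.]); y=np.cross(z,x)
    return Rn.from_matrix(np.stack([x,y,z],1)).as_quat()
def wristpose():
    o=robot.get_obs(); M=np.array(optics.camera_model('wrist')['mount']); T=np.eye(4)
    T[:3,:3]=Rn.from_quat(o['orientation']).as_matrix(); T[:3,3]=o['position']; return T@M
def wray(C,u,v):
    K=np.array(optics.camera_model('wrist')['camera_matrix']); return C[:3,3],C[:3,:3]@np.linalg.solve(K,[u,v,1])
def wplane(C,u,v,z):
    o,d=wray(C,u,v); return o+d*(z-o[2])/d[2]
def wproj(C,X):
    K=np.array(optics.camera_model('wrist')['camera_matrix']); p=K@(C[:3,:3].T@(np.asarray(X)-C[:3,3])); return p[:2]/p[2]
def wcloud(C,depth):
    K=np.array(optics.camera_model('wrist')['camera_matrix']); v,u=np.mgrid[:480,:640]
    P=np.stack([(u-K[0,2])/K[0,0]*depth,(v-K[1,2])/K[1,1]*depth,depth],-1)
    W=P@C[:3,:3].T+C[:3,3]; W[depth<=0]=np.nan; return W
E
python3 - <<'E'
from h import *
for a in np.arange(-180,181,30):
    for p in [(0.44,0.07,0.33),(0.44,-0.02,0.33),(0.44,-0.07,0.30),(0.45,0.2,0.2),(0.48,-0.35,0.2)]:
        q=robot.solve_ik(p,down(np.radians(a))); print(a,p,None if q is None else np.round(q,2)[[0,3,6]])
E
```

```text
-180 (0.44, 0.07, 0.33) [0.71 1.89 1.12]
-180 (0.44, -0.02, 0.33) [0.79 1.91 1.39]
-180 (0.44, -0.07, 0.3) [0.81 1.94 1.47]
-180 (0.45, 0.2, 0.2) [0.4  1.94 0.45]
-180 (0.48, -0.35, 0.2) [1.04 1.7  1.79]
-150 (0.44, 0.07, 0.33) [0.71 1.89 1.65]
-150 (0.44, -0.02, 0.33) [0.92 1.9  1.86]
-150 (0.44, -0.07, 0.3) [1.   1.94 1.92]
-150 (0.45, 0.2, 0.2) [0.32 1.94 1.07]
-150 (0.48, -0.35, 0.2) [1.27 1.68 2.1 ]
-120 (0.44, 0.07, 0.33) [0.71 1.89 2.17]
-120 (0.44, -0.02, 0.33) [0.92 1.9  2.39]
-120 (0.44, -0.07, 0.3) [1.   1.94 2.44]
-120 (0.45, 0.2, 0.2) [0.32 1.94 1.6 ]
-120 (0.48, -0.35, 0.2) [-0.16  1.77 -2.48]
-90 (0.44, 0.07, 0.33) [0.71 1.89 2.7 ]
-90 (0.44, -0.02, 0.33) None
-90 (0.44, -0.07, 0.3) None
-90 (0.45, 0.2, 0.2) [0.32 1.94 2.12]
-90 (0.48, -0.35, 0.2) [ 0.31  1.74 -2.42]
-60 (0.44, 0.07, 0.33) [-1.26  1.98 -2.74]
-60 (0.44, -0.02, 0.33) [ 0.27  1.93 -2.71]
-60 (0.44, -0.07, 0.3) [ 0.25  1.97 -2.59]
-60 (0.45, 0.2, 0.2) [-1.34  2.02 -2.53]
-60 (0.48, -0.35, 0.2) [ 0.4   1.74 -1.96]
-30 (0.44, 0.07, 0.33) [ 0.35  1.91 -2.43]
-30 (0.44, -0.02, 0.33) [ 0.35  1.93 -2.19]
-30 (0
[... 851 characters left out ...]
 0.59  1.95 -0.03]
90 (0.45, 0.2, 0.2) [ 0.35  1.94 -1.05]
90 (0.48, -0.35, 0.2) [0.81 1.71 0.39]
120 (0.44, 0.07, 0.33) [0.58 1.9  0.13]
120 (0.44, -0.02, 0.33) [0.63 1.91 0.38]
120 (0.44, -0.07, 0.3) [0.65 1.95 0.47]
120 (0.45, 0.2, 0.2) [ 0.37  1.94 -0.55]
120 (0.48, -0.35, 0.2) [0.89 1.71 0.86]
150 (0.44, 0.07, 0.33) [0.64 1.9  0.63]
150 (0.44, -0.02, 0.33) [0.7  1.91 0.89]
150 (0.44, -0.07, 0.3) [0.73 1.95 0.98]
150 (0.45, 0.2, 0.2) [ 0.39  1.94 -0.06]
150 (0.48, -0.35, 0.2) [0.96 1.7  1.33]
180 (0.44, 0.07, 0.33) [0.71 1.89 1.12]
180 (0.44, -0.02, 0.33) [0.79 1.91 1.39]
180 (0.44, -0.07, 0.3) [0.81 1.94 1.47]
180 (0.45, 0.2, 0.2) [0.4  1.94 0.45]
180 (0.48, -0.35, 0.2) [1.04 1.7  1.79]
```

```bash
python3 - <<'E'
from h import *
W=np.concatenate([cloud(n,np.load(n+'0.npy')).reshape(-1,3) for n in ['scene','side']]); W=W[np.isfinite(W[:,0])]
print('max z map, rows y, cols x')
xs=np.arange(0.34,0.82,0.04); print('      ',xs.round(2))
for y in np.arange(-0.48,0.36,0.04):
    r=[]
    for x in xs:
        s=(abs(W[:,0]-x)<.02)&(abs(W[:,1]-y)<.02)&(W[:,2]<.6); r.append(W[s,2].max() if s.sum()>2 else np.nan)
    print(round(y,2),np.round(r,2))
E
```

```text
max z map, rows y, cols x
       [0.34 0.38 0.42 0.46 0.5  0.54 0.58 0.62 0.66 0.7  0.74 0.78]
-0.48 [0.   0.01 0.01 0.01 0.   0.   0.6  0.59 0.23 0.23 0.   0.31]
-0.44 [0.04 0.04 0.04 0.05 0.05 0.05 0.6  0.59 0.24 0.23 0.21 0.33]
-0.4 [0.04 0.04 0.05 0.05 0.05 0.05 0.6  0.59 0.24 0.23 0.21 0.33]
-0.36 [0.04 0.04 0.05 0.05 0.05 0.05 0.6  0.59 0.24 0.23 0.21 0.33]
-0.32 [0.04 0.04 0.05 0.05 0.05 0.05 0.6  0.59 0.24 0.23 0.2  0.33]
-0.28 [0.04 0.04 0.05 0.05 0.05 0.05 0.6  0.59 0.23 0.22  nan 0.33]
-0.24 [0.03 0.04 0.03 0.   0.   0.16 0.6  0.59 0.26 0.27 0.25 0.33]
-0.2 [0.05 0.05 0.02 0.   0.   0.15 0.6  0.59 0.26 0.26 0.25 0.33]
-0.16 [0.02 0.02 0.   0.   0.   0.15 0.6  0.59 0.26 0.26 0.25 0.33]
-0.12 [0.   0.   0.03 0.1  0.02 0.16 0.6  0.6  0.58 0.57 0.56 0.55]
-0.08 [0.   0.08 0.15 0.14 0.08 0.09 0.6  0.6  0.26 0.26 0.25 0.33]
-0.04 [0.04 0.08 0.11 0.11 0.08 0.08 0.59 0.6  0.   0.   0.   0.  ]
-0.0 [0.04 0.08 0.11 0.11 0.08 0.08 0.59 0.59 0.   0.   0.   0.  ]
0.04 [0.   0.08 0.1  0.1  0.08 0.02 0.59 0.59 0.   0.   0.   0.  ]
0.08 [0.   0.   0.02 0.02 0.02 0.02 0.59 0.59 0.   0.   0.2  0.2 ]
0.12 [0.   0.01 0.01 0.01 0.01 0.   0.59 0.59 0.1  0.16 0.2  0.2 ]
0.16 [0.   0.01 0.01 0.01 0.01 0.01 0.59 0.59 0.1  0.16 0.2  0.2 ]
0.2 [0.   0.01 0.01 0.01 0.01 0.01 0.59 0.58 0.   0.   0.2  0.2 ]
0.24 [0.   0.01 0.01 0.01 0.01 0.01 0.59 0.58 0.   0.   0.2  0.2 ]
0.28 [0.   0.01 0.01 0.01 0.01 0.58 0.58 0.01 0.   0.   0.2  0.2 ]
0.32 [0.   0.   0.   0.   0.58 0.58 0.   0.01 0.   0.   0.2  0.2 ]
```

```bash
python3 - <<'E'
from h import *
robot.reach([0.44,-0.09,0.33],down(np.pi/2))
C=wristpose(); im,d=optics.get_image('wrist'); save('w1',im); np.savez('w1',C=C,d=d)
print(robot.get_obs()['time'],robot.get_obs()['q'].round(2))
E
```

```text
2.2583 [ 0.62  0.13 -0.56  1.9   0.07  1.13  0.03]
```

View pics/w1.png

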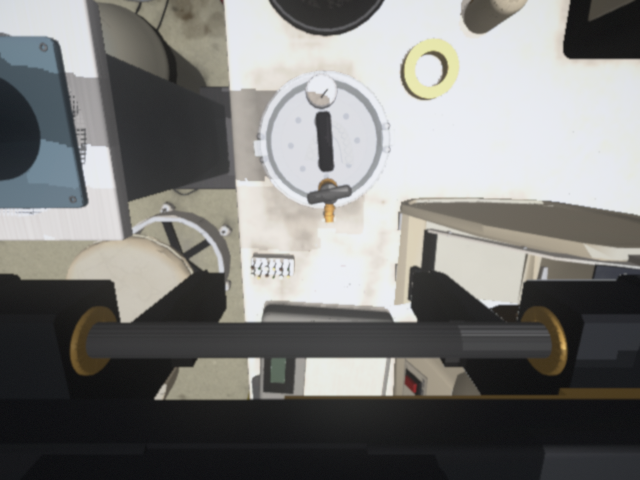

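The chamber is at (325,140), with the black handle running (324,113)-(326,170), the gauge at (322,91) and the T grip at (329,193). The rest is partly visible at (325,0). Next I measure the handle and tap from masks.

```bash
python3 - <<'E'
from h import *
z=np.load('w1.npz'); C=z['C']; d=z['d']; W=wcloud(C,d)
im=cv2.imread('pics/w1.png'); cv2.imwrite('pics/w1c.png',cv2.resize(im[60:230,240:410],(600,600),interpolation=cv2.INTER_CUBIC))
# by depth
s=np.zeros(d.shape,bool); s[60:230,240:410]=1
for name,lo,hi in [('tap',.130,.150),('handle',.102,.118)]:
    m=s&(W[...,2]>lo)&(W[...,2]<hi); 
    n,l,st,ce=cv2.connectedComponentsWithStats(m.astype(np.uint8))
    for i in range(1,n):
        if st[i,4]<40: continue
        P=W[l==i]; r=cv2.minAreaRect((P[:,:2]*1000).astype(np.float32)); print(name,st[i],np.median(P[:,2]).round(4),P.mean(0).round(4),np.round(r[0],1),np.round(r[1],1),round(r[2],1))
# colour: handle
g=im.max(2); m=((g<60)&s).astype(np.uint8); n,l,st,ce=cv2.connectedComponentsWithStats(m)
for i in range(1,n):
    if st[i,4]<100: continue
    v,u=np.where(l==i); P=np.array([wplane(C,a,b,0.113) for a,b in zip(u,v)])[:,:2]*1000
    r=cv2.minAreaRect(P.astype(np.float32)); print('colour',st[i],np.round(r[0],1),np.round(r[1],1),r[2])
E
```

```text
tap [307 183  45  21 661] 0.1422 [ 0.4502 -0.072   0.1408] [450.1 -72.7] [44.4 20.7] 0.9
handle [311  74  15  11  61] 0.1025 [0.4397 0.041  0.1026] [439.4  40.7] [ 9.5 14.5] 87.9
handle [307  86  13  15  68] 0.1025 [0.4336 0.0295 0.1025] [434.8  28.2] [12.3 13.5] 9.6
handle [315  88  22  17 122] 0.1025 [0.447  0.0243 0.1026] [447.1  23.6] [18.9 16.5] 70.0
handle [316 111  18  61 896] 0.1118 [ 0.4462 -0.0205  0.1117] [446.4 -21.3] [16.  61.5] 4.4
```

View pics/w1c.png

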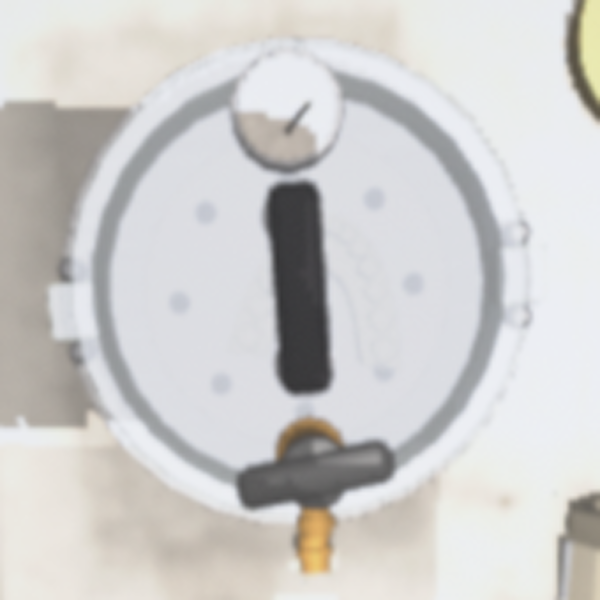

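```bash
python3 - <<'E'
from h import *
z=np.load('w1.npz'); C=z['C']; d=z['d']; W=wcloud(C,d)
s=np.zeros(d.shape,bool); s[175:215,295:365]=1
for lo in (.128,.134,.138,.141):
    m=s&(W[...,2]>lo)&(W[...,2]<.16); P=W[m][:,:2]; c=P.mean(0); e,V=np.linalg.eigh(np.cov((P-c).T)); v=V[:,1]*np.sign(V[0,1]); r=cv2.minAreaRect((P*1000).astype(np.float32))
    print(lo,len(P),c.round(4),np.degrees(np.arctan2(v[1],v[0])).round(1),np.sqrt(12*e).round(4),r)
im=cv2.imread('pics/w1.png').astype(int); g=im.max(2); sat=im.max(2)-im.min(2)
m=s&(g<110)&(sat<25); v,u=np.where(m); P=np.array([wplane(C,a,b,0.142) for a,b in zip(u,v)])[:,:2]; c=P.mean(0); e,V=np.linalg.eigh(np.cov((P-c).T)); v=V[:,1]*np.sign(V[0,1]); print('col',len(P),c,np.degrees(np.arctan2(v[1],v[0])),cv2.minAreaRect((P*1000).astype(np.float32)))
s=np.zeros(d.shape,bool); s[100:180,300:350]=1
m=s&(g<70); v,u=np.where(m); P=np.array([wplane(C,a,b,0.112) for a,b in zip(u,v)])[:,:2]; c=P.mean(0); e,V=np.linalg.eigh(np.cov((P-c).T)); v=V[:,1]; print('handle',len(P),c,np.degrees(np.arctan2(v[1],v[0])),cv2.minAreaRect((P*1000).astype(np.float32)))
print(robot.tcp_to_grasp)
for a in (0,11,60,96): print(np.round(robot.solve_ik([0.450,-0.072,0.12],down(np.radians(a))),2))
E
```

```text
0.128 661 [ 0.4502 -0.072 ] 11.6 [0.0158 0.041 ] ((450.071044921875, -72.65470123291016), (44.38020706176758, 20.68876838684082), 0.8872387409210205)
0.134 629 [ 0.4502 -0.0723] 11.4 [0.015  0.0413] ((450.1344299316406, -72.97270202636719), (19.57829475402832, 44.22417449951172), 88.44640350341797)
0.138 529 [ 0.4503 -0.0725] 11.6 [0.0117 0.0442] ((450.2168273925781, -72.97015380859375), (45.5013542175293, 12.00505542755127), 11.291650772094727)
0.141 443 [ 0.4503 -0.0728] 11.6 [0.0102 0.0436] ((450.20977783203125, -72.6824951171875), (44.252174377441406, 11.390803337097168), 10.940230369567871)
col 434 [ 0.44694174 -0.07324704] 7.905537404804868 ((449.58233642578125, -71.49015045166016), (20.039058685302734, 43.05696487426758), 89.88968658447266)
handle 662 [ 0.44563499 -0.02119866] 94.5461484181682 ((445.8334655761719, -21.728445053100586), (12.912517547607422, 57.86492156982422), 4.332342147827148)
-0.0187
[ 0.33  0.42 -0.32  2.11  0.22  0.64 -1.72]
[ 0.36  0.43 -0.36  2.11  0.24  0.64 -1.55]
[ 0.44  0.44 -0.46  2.11  0.31  0.66 -0.75]
[ 0.47  0.45 -0.5   2.1   0.34  0.67 -0.15]
```

```bash
python3 - <<'E'
from h import *
a=np.radians(11.4); p=np.array([0.4502,-0.0728,0.19])
claw.set_gripper(0.4,12)
robot.reach(p,down(a))
C=wristpose(); im,d=optics.get_image('wrist'); save('w2',im); np.savez('w2',C=C,d=d)
p[2]=0.1205
print(robot.move_straight(p,None,0.08,guard=8))
print(robot.get_obs()['position'],robot.get_obs()['force'].round(1),robot.get_obs()['time'])
im,d=optics.get_image('side'); save('s2',im[190:340,270:470].repeat(4,0).repeat(4,1))
E
```

```text
False
[ 0.4505894  -0.07281562  0.12087795] [-0.4 -0.3  0.4] 5.5583
```

View pics/w2.png

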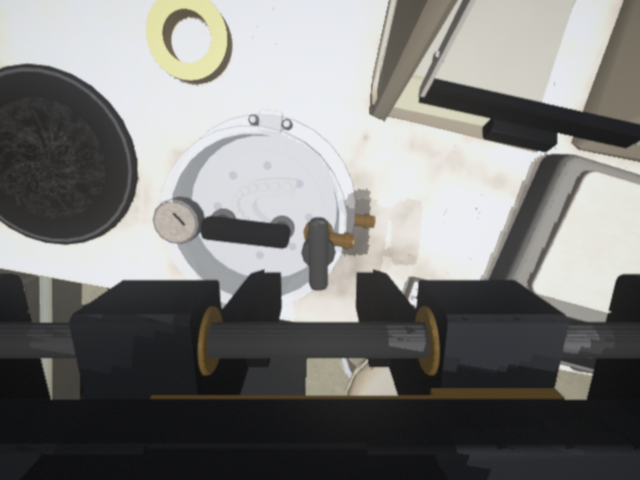

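View pics/s2.png

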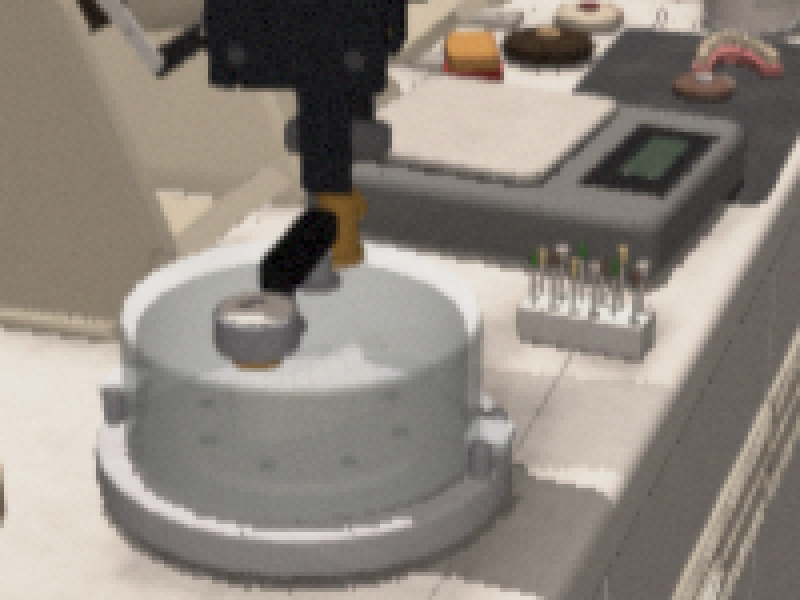

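The fingers straddle the T bar: it is vertical in the wrist view at (318,255), midway between the fingers, which hang above the handle. I grip it and turn.

```bash
python3 - <<'E'
from h import *
claw.set_gripper(0.0,15)
o=robot.get_obs(); print(o['finger_gap']*88,o['force'].round(1),o['torque'].round(3))
p=np.array([0.4502,-0.0728,0.1205])
for a in (25,40,55,70,80,88,92,96):
    robot.move_straight(p,down(np.radians(a)),0.15)
    o=robot.get_obs(); R=Rn.from_quat(o['orientation']).as_matrix(); print(a,np.degrees(np.arctan2(R[1,0],R[0,0])).round(1),o['position'].round(4),o['force'].round(1),o['torque'].round(3),round(o['finger_gap']*88,1),round(o['time'],2))
E
```

```text
21.14421869104916 [-0.   1.3  3.6] [0.127 0.163 0.037]
25 24.8 [ 0.4505 -0.0728  0.1208] [-0.1  0.6  4.6] [0.097 0.102 0.086] 21.0 6.35
40 39.8 [ 0.4505 -0.0729  0.1208] [-0.5 -0.5  5.1] [0.014 0.162 0.049] 21.3 6.76
55 54.8 [ 0.4506 -0.0729  0.1208] [-0.3 -0.7  5.1] [-0.048  0.041  0.079] 21.2 7.17
70 69.8 [ 0.4507 -0.073   0.1208] [-1.4 -0.4  5.5] [-0.064 -0.008  0.06 ] 21.2 7.58
80 79.8 [ 0.4507 -0.073   0.1207] [ 0.6 -0.2  5.2] [-0.118 -0.064  0.052] 21.2 7.9
88 87.8 [ 0.4508 -0.073   0.1208] [-1.  -0.3  5.6] [-0.146 -0.091  0.1  ] 21.3 8.19
92 91.8 [ 0.4508 -0.073   0.1208] [ 0.  -1.2  4.6] [-0.21  -0.134  0.003] 21.0 8.44
96 95.7 [ 0.4508 -0.0731  0.1208] [ 1.  -1.1  4.9] [-0.249 -0.194 -0.084] 21.7 8.69
```

```bash
python3 - <<'E'
from h import *
for n in ['side','scene','wrist']:
    im,d=optics.get_image(n)
    if n=='side': im=im[170:300,290:420]
    elif n=='scene': im=im[200:300,230:330]
    else: im=im[150:390,200:440]
    save('t3'+n,cv2.resize(im,(500,500),interpolation=cv2.INTER_CUBIC))
a=[cv2.imread(f'pics/t3{n}.png')[:,:] for n in ['side','scene','wrist']]
cv2.imwrite('pics/t3.png',cv2.resize(np.hstack(a[:]),(800,267)))
cv2.imwrite('pics/t3a.png',np.hstack([cv2.resize(x,(400,400)) for x in a[:2]]))
E
```

```text
(no output)
```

View pics/t3a.png

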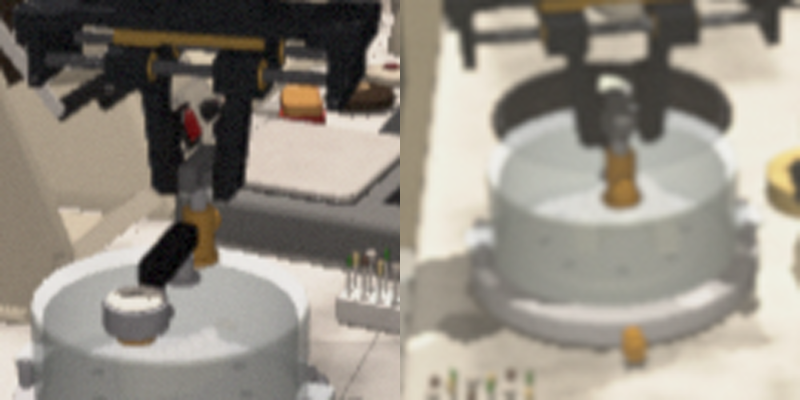

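View pics/t3wrist.png

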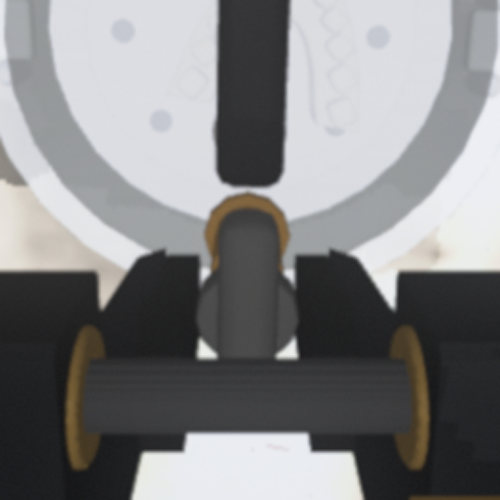

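```bash
python3 - <<'E'
from h import *
claw.set_gripper(0.4)
robot.move_straight([0.4502,-0.0728,0.19],None,0.15)
robot.move_straight([0.447,-0.10,0.25],None,0.2)
C=wristpose(); im,d=optics.get_image('wrist'); save('w4',im); np.savez('w4',C=C,d=d); W=wcloud(C,d)
for lo,hi in ((.138,.16),(.141,.16),(.106,.12)):
    m=np.zeros(d.shape,bool); m[:270,200:440]=1
    m=m&(W[...,2]>lo)&(W[...,2]<hi); n,l,st,ce=cv2.connectedComponentsWithStats(m.astype(np.uint8))
    i=1+np.argmax(st[1:,4]); P=W[l==i]; c=P.mean(0); e,V=np.linalg.eigh(np.cov((P[:,:2]-c[:2]).T)); v=V[:,1]*np.sign(V[1,1])
    print(len(P),c.round(4),np.median(P[:,2]),np.degrees(np.arctan2(v[1],v[0])).round(1),cv2.minAreaRect((P[:,:2]*1000).astype(np.float32)))
print(robot.get_obs()['time'])
E
```

```text
896 [ 0.4501 -0.0721  0.1424] 0.14267364773350474 94.4 ((450.2647399902344, -72.91593170166016), (12.011408805847168, 45.516517639160156), 4.309589385986328)
776 [ 0.4501 -0.0725  0.1428] 0.14281049865661105 94.6 ((450.29119873046875, -72.9013671875), (11.441035270690918, 44.4561882019043), 4.5592875480651855)
1518 [ 0.4461 -0.0205  0.1116] 0.11183549389034536 94.2 ((446.30828857421875, -21.250675201416016), (16.003671646118164, 62.065032958984375), 4.445246696472168)
10.4
```

View pics/w4.png

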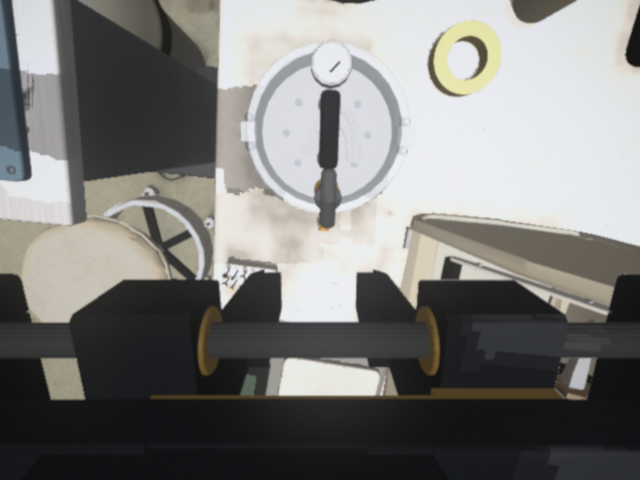

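The tap bar (94.5°) is now in line with the handle (94.3°), so the tap is fully open. I take one look at the rest before lifting.

```bash
python3 - <<'E'
from h import *
robot.move_straight([0.447,0.10,0.27],down(np.radians(94.4)),0.25)
robot.hold(0.15)
C=wristpose(); im,d=optics.get_image('wrist'); save('w5',im); np.savez('w5',C=C,d=d); W=wcloud(C,d)
g=im.max(2); m=(g<110).astype(np.uint8); m[265:]=0; m[:,:200]=0; m[:,450:]=0
m=cv2.morphologyEx(m,cv2.MORPH_CLOSE,np.ones((5,5)))
cs,_=cv2.findContours(m,cv2.RETR_EXTERNAL,cv2.CHAIN_APPROX_NONE); c=max(cs,key=cv2.contourArea); print(cv2.boundingRect(c))
for z in (0.0,0.006):
    P=np.array([wplane(C,u,v,z) for u,v in c[:,0,:]])[:,:2].astype(np.float32)
    print(z,cv2.minEnclosingCircle(P),cv2.fitEllipse(P*1000))
u,v=[int(x) for x in wproj(C,[0.448,0.197,0.006])]; print(W[v,u])
print(robot.get_obs()['time'])
E
```

```text
(255, 38, 146, 154)
0.0 ((0.44952264428138733, 0.19507883489131927), 0.08639701455831528) ((449.38665771484375, 195.57553100585938), (169.82102966308594, 170.74847412109375), 138.01315307617188)
0.006 ((0.4494090974330902, 0.19461825489997864), 0.08514906466007233) ((449.2749328613281, 195.1077880859375), (167.36537170410156, 168.27940368652344), 138.012939453125)
[0.44764633 0.19777006 0.00653994]
11.55
```

View pics/w5.png

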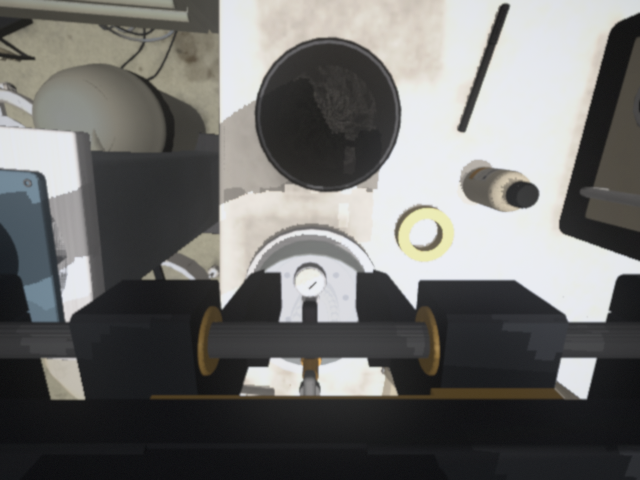

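The rest is a circle at (328,114). The wrist view puts its centre at (0.449,0.195) and the side view at (0.4485,0.197). Now I grip the handle.

```bash
python3 - <<'E'
from h import *
a=np.radians(94.4); p=np.array([0.4462,-0.0212,0.0872])
claw.set_gripper(0.5,40)
robot.move_straight([p[0],p[1],0.2],down(a),0.25)
print(robot.move_straight(p,None,0.1,guard=8))
o=robot.get_obs(); print(o['position'].round(4),o['force'].round(1))
claw.set_gripper(0.0,40)
o=robot.get_obs(); print(o['position'].round(4),o['force'].round(1),o['torque'].round(2),o['finger_gap']*88,o['time'])
im,d=optics.get_image('side'); save('s6',cv2.resize(im[170:340,270:470],(800,680)[:2])[:600])
E
```

```text
False
[ 0.4466 -0.0212  0.0877] [-0.4 -0.4  1. ]
[ 0.4465 -0.0213  0.0874] [ 0.5 -0.3  2.6] [-0.08 -0.12  0.03] 15.429909177335654 14.4167
```

View pics/s6.png

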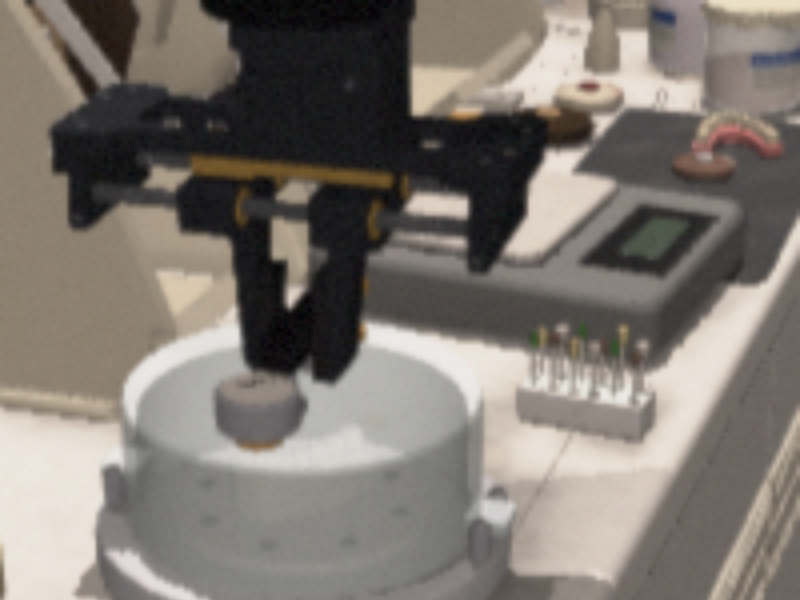

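The handle is gripped with a 15.4 mm gap. Now a slow lift with a guard.

```bash
python3 - <<'E'
from h import *
p=np.array([0.4463,-0.0212,0.0872])
g=robot.move_straight(p+[0,0,0.012],None,0.03,guard=20)
o=robot.get_obs(); print(g,o['position'].round(4),o['force'].round(1),o['torque'].round(2),round(o['finger_gap']*88,1))
if not g:
    g=robot.move_straight(p+[0,0,0.075],None,0.08,guard=15)
    o=robot.get_obs(); print(g,o['position'].round(4),o['force'].round(1),o['torque'].round(2),round(o['finger_gap']*88,1),o['time'])
im,d=optics.get_image('side'); save('s7',cv2.resize(im[150:350,250:500],(750,600)))
E
```

```text
False [ 0.4462 -0.0213  0.0992] [-0.6  0.1 -5.9] [-0.02 -0.01 -0.02] 15.0
False [ 0.4459 -0.0213  0.1618] [ 0.   0.8 -5.5] [-0.02 -0.08  0.06] 15.2 15.95
```

View pics/s7.png

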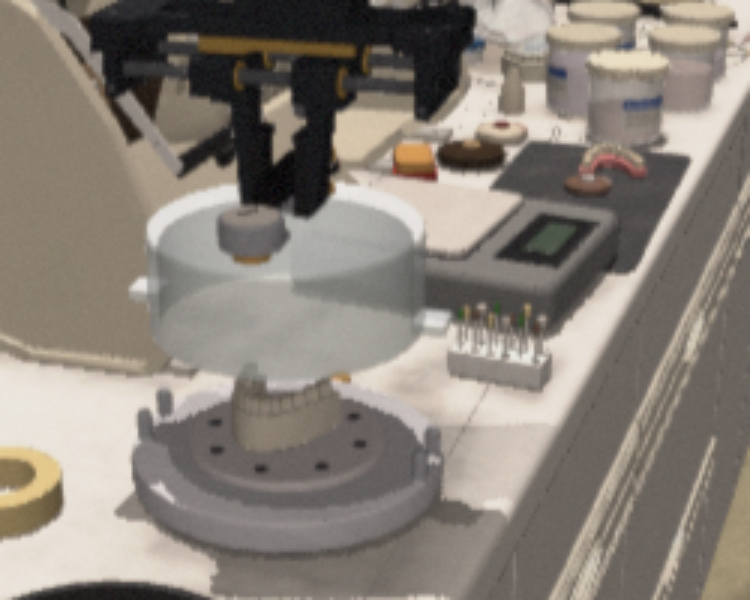

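```bash
python3 - <<'E'
from h import *
robot.move_straight([0.449,0.1957,0.162],None,0.15)
robot.move_straight([0.449,0.1957,0.085],None,0.10)
g=robot.move_straight([0.449,0.1957,0.0695],None,0.025,guard=4)
o=robot.get_obs(); print(g,o['position'].round(4),o['force'].round(1),o['torque'].round(2),o['time'])
im,d=optics.get_image('side'); save('s8',cv2.resize(im[220:460,180:480],(750,600)))
E
```

```text
True [0.449  0.1955 0.0714] [-0.4 -1.   6.4] [-0.19  0.01 -0.04] 19.0583
```

View pics/s8.png

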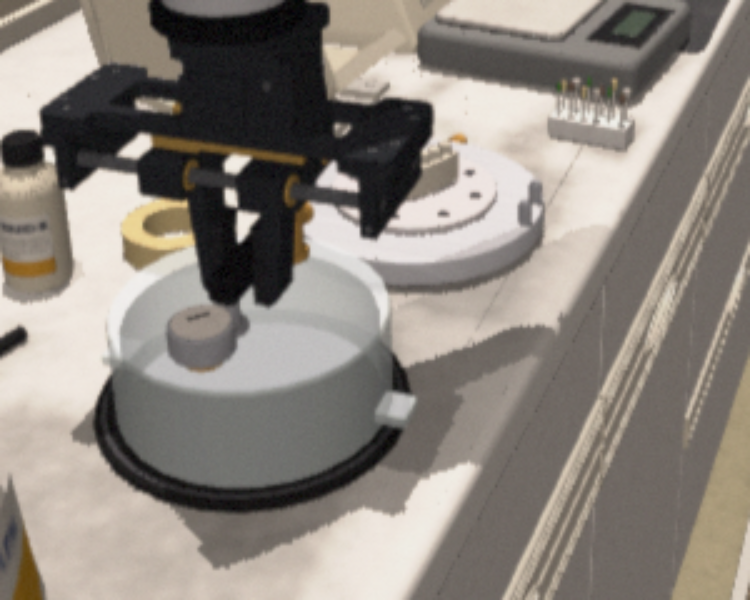

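Contact came at the expected height, and the side view shows the lid seated on the rest. I release it, back off and look at the lid, the cast and the scale.

```bash
python3 - <<'E'
from h import *
claw.set_gripper(0.45,40)
robot.move_straight([0.449,0.1957,0.17],None,0.15)
robot.move_straight([0.449,0.06,0.27],None,0.25)
robot.hold(0.1)
C=wristpose(); im,d=optics.get_image('wrist'); save('w9',im); np.savez('w9',C=C,d=d)
W=wcloud(C,d); m=np.zeros(d.shape,bool); m[:265,200:450]=1; m&=(W[...,2]>.088)&(W[...,2]<.104)&(abs(W[...,1]-.2)<.06)
n,l,st,ce=cv2.connectedComponentsWithStats(m.astype(np.uint8))
for i in range(1,n):
    if st[i,4]>150: P=W[l==i]; print('lid comp',st[i],np.median(P[:,2]),cv2.minAreaRect((P[:,:2]*1000).astype(np.float32)))
robot.move_straight([0.447,-0.11,0.25],None,0.25); robot.hold(0.1)
C=wristpose(); im,d=optics.get_image('wrist'); save('w10',im); np.savez('w10',C=C,d=d)
im,d=optics.get_image('side'); save('s10',im)
print(robot.get_obs()['time'])
E
```

```text
lid comp [ 323   26   19   77 1301] 0.09584019120631132 ((448.3354797363281, 195.972900390625), (15.953778266906738, 61.057796478271484), 4.739772319793701)
22.4667
```

View pics/w9.png

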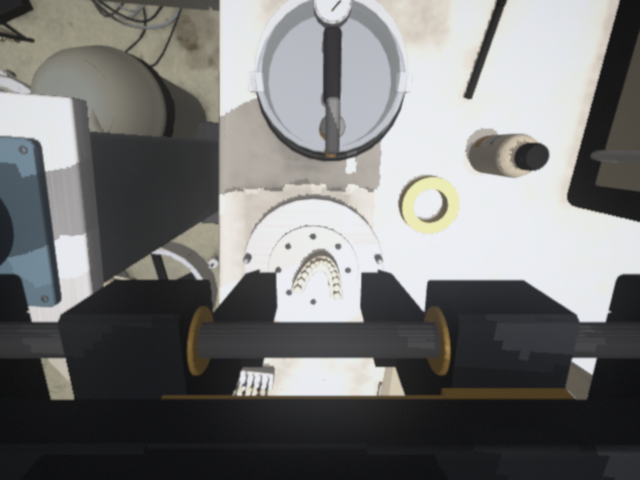

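View pics/w10.png

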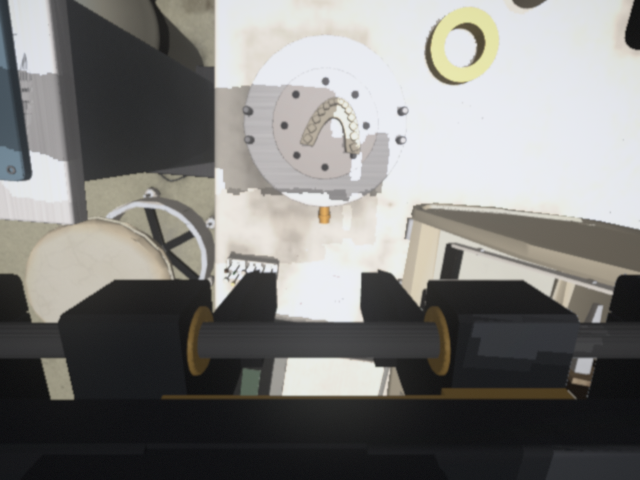

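View pics/s10.png

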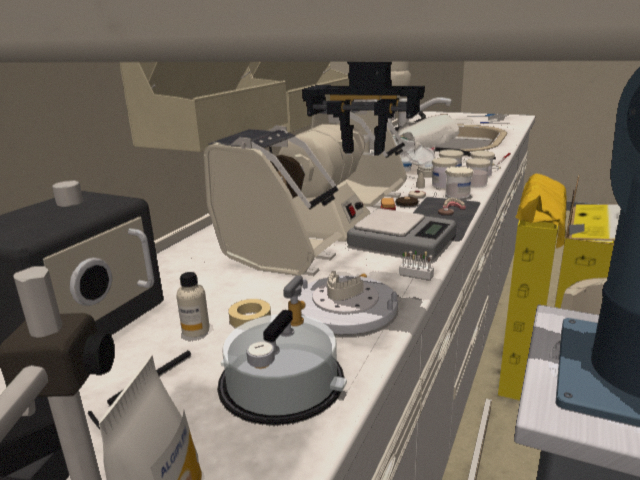

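The lid's handle is at (0.448,0.196), about 1 mm from the rest's centre. The cast shows at (333,127) in w10, open side towards −y. Next I get its footprint from depth.

```bash
python3 - <<'E'
from h import *
z=np.load('w10.npz'); C=z['C']; d=z['d']; W=wcloud(C,d)
s=np.zeros(d.shape,bool); s[75:180,280:385]=1
for lo in (.036,.042,.048):
    m=s&(W[...,2]>lo)&(W[...,2]<.07); n,l,st,ce=cv2.connectedComponentsWithStats(m.astype(np.uint8)); i=1+np.argmax(st[1:,4]); P=W[l==i]
    print(lo,len(P),P.mean(0).round(4),P[:,2].max().round(4),P[:,:2].min(0).round(3),P[:,:2].max(0).round(3),cv2.minAreaRect((P[:,:2]*1000).astype(np.float32)))
    np.save('castpts.npy',P) if lo==.042 else 0
im=cv2.imread('pics/w10.png'); cv2.imwrite('pics/w10c.png',cv2.resize(im[70:190,270:390],(600,600),interpolation=cv2.INTER_CUBIC))
# raster of cloud heights
P=W[s&(W[...,2]>.034)&(W[...,2]<.07)]
g=np.zeros((100,100),np.uint8)
ix=((P[:,0]-.40)*1000).astype(int); iy=((0.03-P[:,1])*1000).astype(int); ok=(ix>=0)&(ix<100)&(iy>=0)&(iy<100)
g[iy[ok],ix[ok]]=((P[ok,2]-.03)*6000).clip(0,255).astype(np.uint8); cv2.imwrite('pics/hgt.png',cv2.resize(g,(600,600),interpolation=cv2.INTER_NEAREST))
E
```

```text
0.036 1667 [ 0.4548 -0.0202  0.052 ] 0.0595 [ 0.422 -0.047] [0.483 0.005] ((454.7046203613281, -19.843374252319336), (49.361610412597656, 60.613922119140625), 84.44569396972656)
0.042 1644 [ 0.4547 -0.0201  0.0522] 0.0595 [ 0.422 -0.047] [0.483 0.005] ((454.7046203613281, -19.843374252319336), (49.361610412597656, 60.613922119140625), 84.44569396972656)
0.048 1532 [ 0.4548 -0.02    0.0526] 0.0595 [ 0.422 -0.047] [0.483 0.005] ((454.8027038574219, -19.852909088134766), (49.361610412597656, 60.416873931884766), 84.44569396972656)
```

View pics/w10c.png

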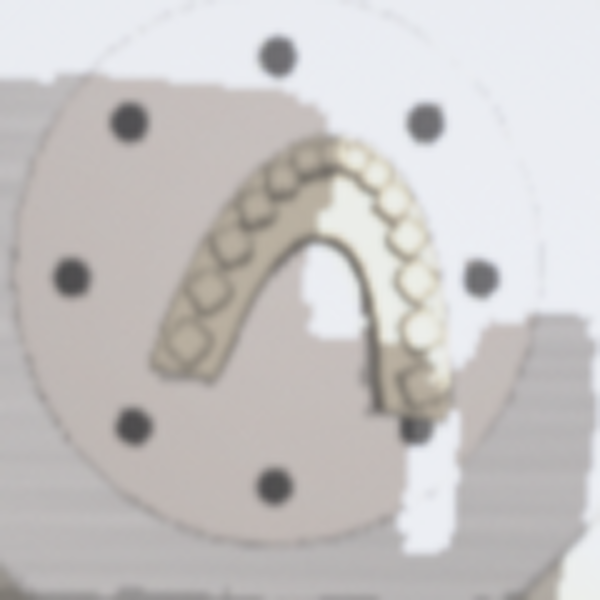

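View pics/hgt.png

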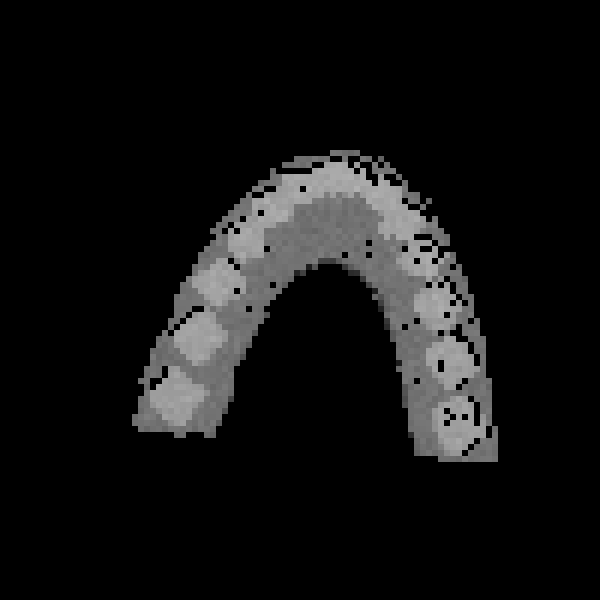

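```bash
python3 - <<'E'
from h import *
W=np.concatenate([cloud(n,np.load(n+'0.npy')).reshape(-1,3) for n in ['scene','side']]); W=W[np.isfinite(W[:,0])]
xs=np.arange(0.34,0.72,0.03); print('      ',xs.round(2))
for y in np.arange(-0.5,0.02,0.04):
    r=[]
    for x in xs:
        s=(abs(W[:,0]-x)<.015)&(abs(W[:,1]-y)<.02)&(W[:,2]<.5); r.append(W[s,2].max() if s.sum()>2 else np.nan)
    print(round(y,2),np.round(r,2))
im=cv2.imread('pics/scene0.png').astype(np.uint8)
hsv=cv2.cvtColor(im,cv2.COLOR_BGR2HSV); print(im[340,305],im[325,250],im[372,320],im[340,343])
m=(im.min(2)>150).astype(np.uint8); m[:312]=0; m[372:]=0; m[:,:262]=0; m[:,350:]=0
cs,_=cv2.findContours(m,cv2.RETR_EXTERNAL,cv2.CHAIN_APPROX_NONE); c=max(cs,key=cv2.contourArea); print(cv2.boundingRect(c))
P=np.array([onplane('scene',u,v,0.046) for u,v in c[:,0,:]])[:,:2]*1000; print('pan scene',cv2.minAreaRect(P.astype(np.float32)))
z=np.load('w10.npz'); Wd=cloud('scene',np.load('scene0.npy')); mm=m.astype(bool)&(abs(Wd[...,2]-.046)<.006); Q=Wd[mm]; print(np.median(Q[:,2]),cv2.minAreaRect((Q[:,:2]*1000).astype(np.float32)))
for a in (174.5,-5.5):
  for p in ((0.456,-0.006,0.2),(0.456,-0.006,0.031),(0.48,-0.35,0.15),(0.48,-0.35,0.05)):
    q=robot.solve_ik(p,down(np.radians(a))); print(a,p,None if q is None else np.round(q,2))
E
```

```text
[0.34 0.37 0.4  0.43 0.46 0.49 0.52 0.55 0.58 0.61 0.64 0.67 0.7 ]
-0.5 [0.   0.01 0.01 0.01 0.01 0.01 0.03 0.03 0.   0.   0.19 0.19 0.  ]
-0.46 [0.   0.01 0.01 0.01 0.01 0.04 0.04 0.03 0.17 0.22 0.23 0.23 0.23]
-0.42 [0.04 0.04 0.05 0.05 0.05 0.05 0.05 0.05 0.21 0.22 0.23 0.24 0.23]
-0.38 [0.04 0.04 0.04 0.05 0.05 0.05 0.05 0.05 0.21 0.22 0.23 0.24 0.23]
-0.34 [0.04 0.04 0.04 0.05 0.05 0.05 0.05 0.05 0.18 0.22 0.24 0.24 0.23]
-0.3 [0.04 0.04 0.04 0.05 0.05 0.05 0.05 0.05 0.18 0.22 0.23 0.23 0.23]
-0.26 [0.03 0.04 0.04 0.04 0.04 0.04 0.04 0.05 0.04 0.02 0.19 0.26 0.26]
-0.22 [0.04 0.05 0.04 0.   0.   0.   0.   0.17 0.2  0.24 0.26 0.26 0.27]
-0.18 [0.05 0.05 0.05 0.   0.   0.   0.   0.15 0.04 0.02 0.26 0.26 0.25]
-0.14 [0.   0.   0.   0.   0.02 0.   0.   0.15 0.04 0.5  0.5  0.49 0.5 ]
-0.1 [0.   0.02 0.08 0.14 0.14 0.08 0.02 0.17 0.5  0.5  0.5  0.5  0.5 ]
-0.06 [0.   0.08 0.08 0.15 0.14 0.08 0.08 0.   0.5  0.5  0.   0.   0.  ]
-0.02 [0.03 0.08 0.08 0.11 0.11 0.08 0.08 0.03 0.5  0.5  0.   0.   0.  ]
[195 215 225] [130 138 144] [137 148 154] [152 166 176]
(262, 312, 88, 60)
pan scene ((474.1263732910156, -349.4365234375), (166.2644805908203, 170.06094360351562), 81.68502044677734)
0.04512117577277293 ((479.4385681152344, -349.8601379394531), (144.34542846679688, 119.02861022949219), 85.55574798583984)
174.5 (0.456, -0.006, 0.2) [ 0.79  0.47 -1.08  2.03  0.52  0.95  0.91]
174.5 (0.456, -0.006, 0.031) [ 0.51  0.72 -0.75  2.12  0.86  0.63  0.63]
174.5 (0.48, -0.35, 0.15) [ 1.18  0.74 -0.9   1.72  0.67  1.02  1.51]
174.5 (0.48, -0.35, 0.05) [ 1.12  0.87 -0.82  1.76  0.81  0.88  1.41]
-5.5 (0.456, -0.006, 0.2) [ 0.35  0.31 -0.51  2.05  0.2   0.84 -1.94]
-5.5 (0.456, -0.006, 0.031) [ 0.15  0.6  -0.28  2.14  0.37  0.45 -2.09]
-5.5 (0.48, -0.35, 0.15) [ 0.78  0.57 -0.31  1.75  0.22  0.86 -1.29]
-5.5 (0.48, -0.35, 0.05) [ 0.75  0.71 -0.26  1.79  0.27  0.68 -1.34]
```

```bash
python3 - <<'E'
from h import *
im=cv2.imread('pics/scene0.png')
for th in (180,187):
    m=(im.min(2)>th).astype(np.uint8); m[:305]=0; m[380:]=0; m[:,:262]=0; m[:,350:]=0
    n,l,st,ce=cv2.connectedComponentsWithStats(m); i=l[340,305]; v,u=np.where(l==i); print(st[i])
    c=max(cv2.findContours((l==i).astype(np.uint8),cv2.RETR_EXTERNAL,cv2.CHAIN_APPROX_NONE)[0],key=cv2.contourArea)
    P=np.array([onplane('scene',u,v,0.046) for u,v in c[:,0,:]])[:,:2]*1000; print('pan scene',cv2.minAreaRect(P.astype(np.float32)))
Wd=cloud('scene',np.load('scene0.npy')); m=abs(Wd[...,2]-.0455)<.0025; m[:305]=0;m[380:]=0;m[:,:262]=0;m[:,350:]=0
n,l,st,ce=cv2.connectedComponentsWithStats(m.astype(np.uint8)); i=l[340,305]; Q=Wd[l==i]; print(st[i],cv2.minAreaRect((Q[:,:2]*1000).astype(np.float32)))
S=np.load('side0.npy'); Wd=cloud('side',S); m=(abs(Wd[...,2]-.0455)<.003)&(abs(Wd[...,1]+.35)<.12)&(abs(Wd[...,0]-.48)<.12)
n,l,st,ce=cv2.connectedComponentsWithStats(m.astype(np.uint8)); i=1+np.argmax(st[1:,4]); Q=Wd[l==i]; print(st[i],cv2.minAreaRect((Q[:,:2]*1000).astype(np.float32)))
E
```

```text
[ 273  318   66   47 2923]
pan scene ((479.55609130859375, -355.69500732421875), (130.41983032226562, 115.68315124511719), 85.49644470214844)
[ 273  319   66   46 2874]
pan scene ((479.023681640625, -357.06298828125), (126.49519348144531, 115.57330322265625), 84.89572143554688)
[ 271  317   69   50 3058] ((478.681640625, -353.6112365722656), (138.1268768310547, 119.72871398925781), 85.89752960205078)
[ 363  209   62   26 1045] ((476.9822692871094, -349.44171142578125), (139.5920867919922, 121.0793685913086), 84.48550415039062)
```

```bash
python3 - <<'E'
from h import *
a=np.radians(174.5); p=np.array([0.4560,-0.0059,0.17])
claw.set_gripper(1.0,25)
robot.reach(p,down(a))
p[2]=0.10; robot.move_straight(p,None,0.15); 
p[2]=0.0315; g=robot.move_straight(p,None,0.06,guard=6); print(g)
o=robot.get_obs(); print(o['position'].round(4),o['force'].round(1))
if not g:
    claw.set_gripper(0.76,25)
    o=robot.get_obs(); print(o['finger_gap']*88,o['force'].round(1),o['time'])
im,d=optics.get_image('wrist'); save('w11',im)
im,d=optics.get_image('side'); save('s11',cv2.resize(im[200:360,270:430],(600,600)))
E
```

```text
False
[ 0.4563 -0.0059  0.0318] [-0.4  0.5 -0.6]
66.8906226957171 [-0.  -1.7  1.2] 26.575
```

View pics/w11.png

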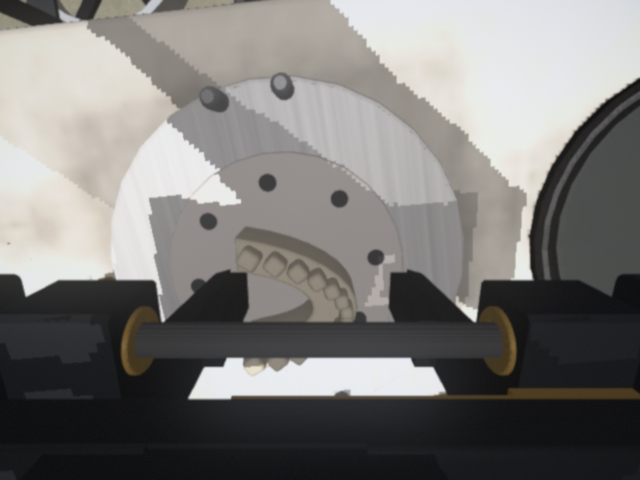

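View pics/s11.png

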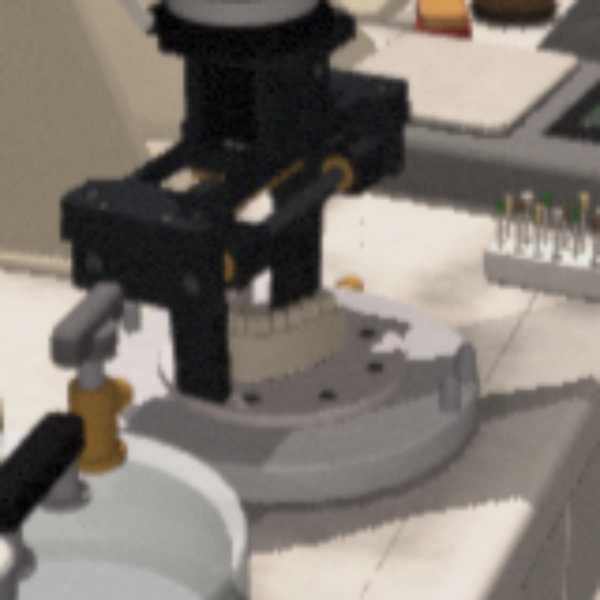

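The left finger is between the legs of the horseshoe and the right one is clear of the apex. I close the rest of the way.

```bash
python3 - <<'E'
from h import *
for w in (0.6,0.45,0.35,0.0):
    claw.set_gripper(w,25)
    o=robot.get_obs(); print(w,round(o['finger_gap']*88,1),o['force'].round(1),o['torque'].round(2),round(o['time'],2))
im,d=optics.get_image('wrist'); save('w12',im)
im,d=optics.get_image('side'); save('s12',cv2.resize(im[200:360,270:430],(600,600)))
E
```

```text
0.6 52.5 [-0.  -0.7  0.8] [-0.17 -0.1  -0.03] 27.08
0.45 49.4 [-1.6 -1.2 -0.5] [-0.12 -0.13 -0.05] 27.31
0.35 49.3 [ 0.6 -1.  -1. ] [-0.13 -0.09 -0.04] 27.52
0.0 49.1 [-0.  -0.3 -0.6] [-0.02 -0.14  0.01] 27.74
```

View pics/w12.png

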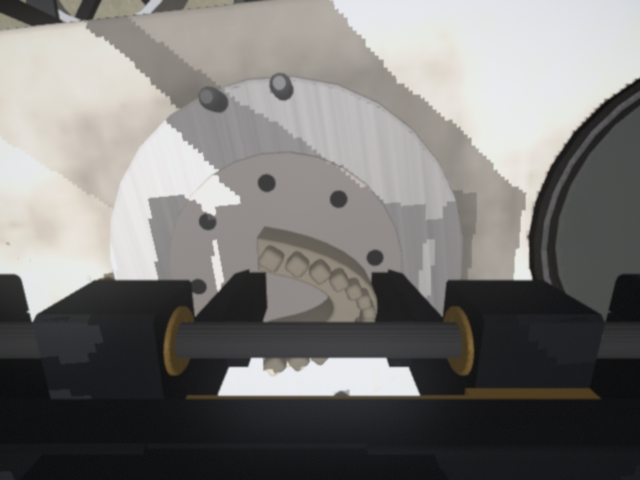

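View pics/s12.png

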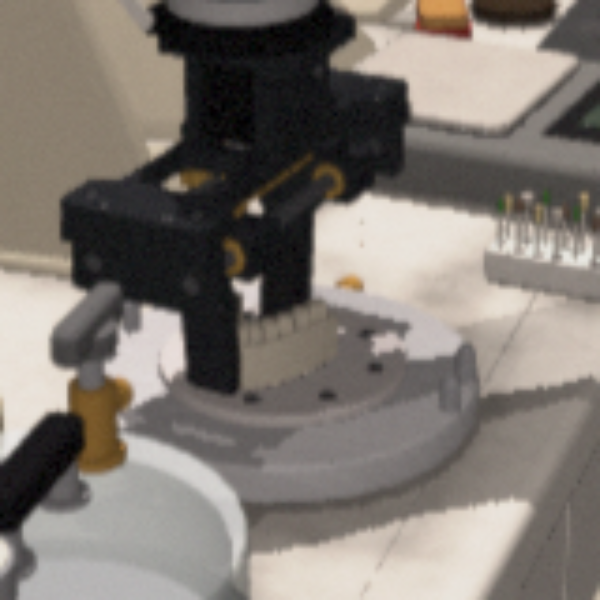

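The collision shape is solid across the 50 mm: the gap is 49 mm, the cast slid about 14 mm on the plate, and it is now held centred. Next I lift it and carry it to the pan.

```bash
python3 - <<'E'
from h import *
robot.move_straight([0.4560,-0.0059,0.14],None,0.1)
o=robot.get_obs(); print(o['finger_gap']*88,o['force'].round(1))
robot.move_straight([0.478,-0.3515,0.14],None,0.2); robot.hold(0.1)
o=robot.get_obs(); print(o['finger_gap']*88,o['force'].round(1),o['position'].round(4),o['time'])
C=wristpose(); im,d=optics.get_image('wrist'); save('w13',im); np.savez('w13',C=C,d=d)
im,d=optics.get_image('scene'); save('sc13',cv2.resize(im[220:400,200:380],(600,600)))
im,d=optics.get_image('side'); save('s13',cv2.resize(im[100:300,300:500],(600,600)))
E
```

```text
49.06799035801099 [ 0.1  0.1 -0.8]
49.16500529969246 [-0.1 -0.3 -0.5] [ 0.4782 -0.3506  0.1401] 31.0583
```

View pics/w13.png

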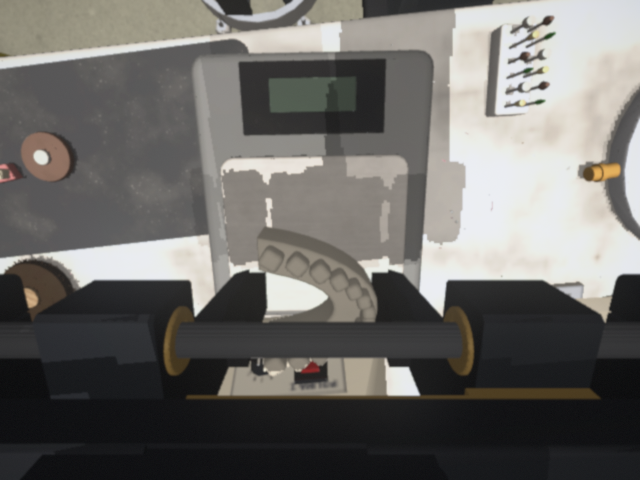

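View pics/sc13.png

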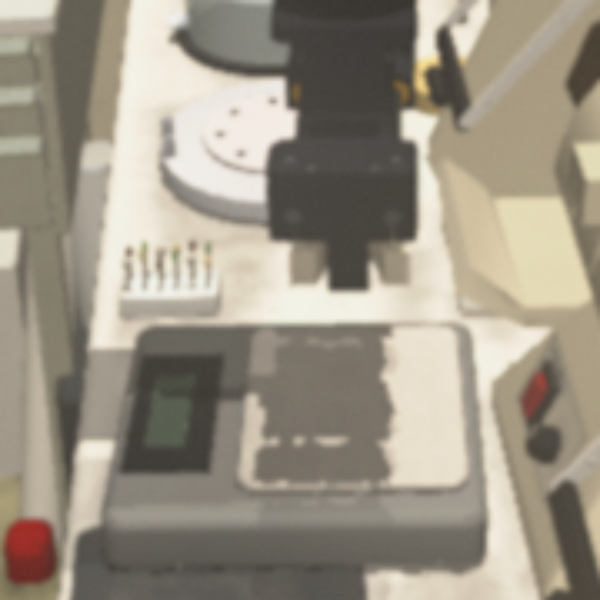

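View pics/s13.png

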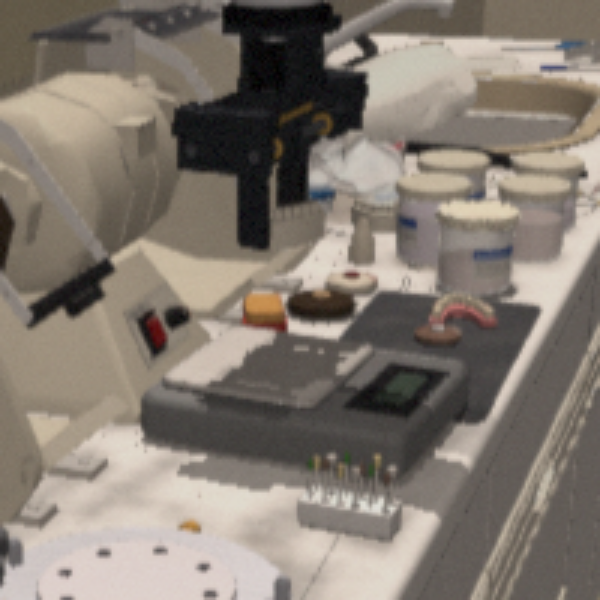

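```bash
python3 - <<'E'
from h import *
z=np.load('w13.npz'); C=z['C']; d=z['d']; W=wcloud(C,d)
im=cv2.imread('pics/w13.png'); cv2.imwrite('pics/w13c.png',cv2.resize(im[140:290,190:440],(800,480),interpolation=cv2.INTER_CUBIC))
m=(abs(W[...,2]-.0455)<.004); m[270:]=0
Q=W[m&(abs(W[...,1]+.35)<.1)&(W[...,0]<.5)]; print(len(Q),np.median(Q[:,2]))
for (u,v) in [(222,160),(410,160),(316,157),(316,250)]: print((u,v),wplane(C,u,v,.046).round(4),W[v,u].round(4))
# height steps along a row & col
for v in (190,220,250): 
    r=W[v,190:440]; k=np.where(abs(r[:,2]-np.median(Q[:,2]))<.0012)[0]; k=k+190; print(v,k.min(),k.max(),W[v,k.min()].round(4),W[v,k.max()].round(4))
E
```

```text
17079 0.04475570221990485
(222, 160) [ 0.415  -0.4133  0.046 ] [ 0.4151 -0.4155  0.0381]
(410, 160) [ 0.4274 -0.282   0.046 ] [ 0.428  -0.2795  0.0367]
(316, 157) [ 0.4192 -0.3474  0.046 ] [ 0.4192 -0.3475  0.0445]
(316, 250) [ 0.4871 -0.354   0.046 ] [ 0.4531 -0.35    0.1546]
190 222 407 [ 0.436  -0.4172  0.0446] [ 0.4486 -0.2842  0.0444]
220 225 405 [ 0.458  -0.4187  0.0449] [ 0.4704 -0.2865  0.0452]
250 228 404 [ 0.4815 -0.4206  0.0437] [ 0.4939 -0.2876  0.0441]
```

View pics/w13c.png

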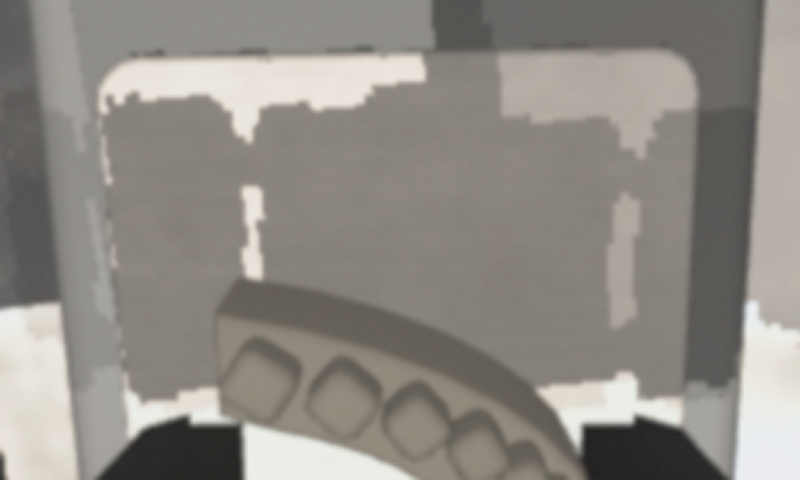

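```bash
python3 - <<'E'
from h import *
robot.move_straight([0.4795,-0.3538,0.07],None,0.08)
g=robot.move_straight([0.4795,-0.3538,0.0465],None,0.02,guard=2.5)
o=robot.get_obs(); print(g,o['position'].round(4),o['force'].round(1),o['torque'].round(2),o['time'])
im,d=optics.get_image('side'); save('s14',cv2.resize(im[150:280,340:470],(600,600)))
E
```

```text
True [ 0.4794 -0.3538  0.0495] [-0.4  0.5  5.6] [ 0.04 -0.    0.03] 33.175
```

View pics/s14.png

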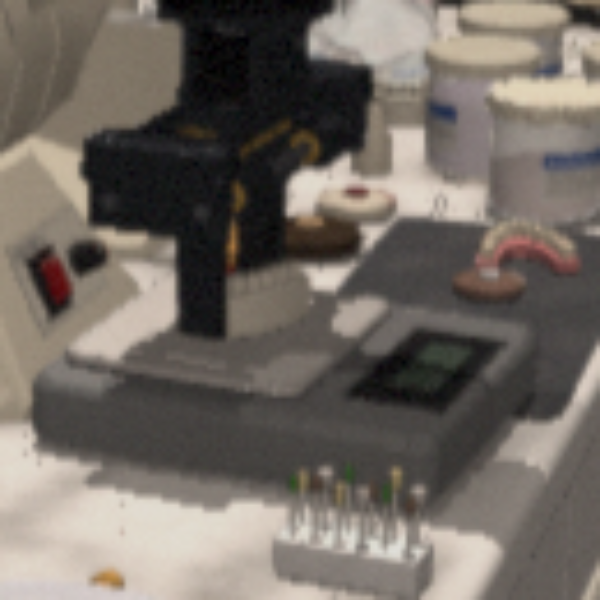

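Contact came at the expected height of 0.0495. I release, rise and check.

```bash
python3 - <<'E'
from h import *
claw.set_gripper(0.85,10)
robot.move_straight([0.4795,-0.3535,0.16],None,0.1)
robot.move_straight([0.56,-0.3535,0.27],None,0.2) if 0 else robot.move_straight([0.4795,-0.42,0.28],down(np.radians(94)),0.2)
robot.hold(0.1)
C=wristpose(); im,d=optics.get_image('wrist'); save('w15',im); np.savez('w15',C=C,d=d); W=wcloud(C,d)
im,d2=optics.get_image('side'); save('s15',im)
im,d2=optics.get_image('scene'); save('sc15',cv2.resize(im[200:400,190:390],(600,600)))
m=np.zeros(d.shape,bool); m[:265,200:450]=1
c=m&(W[...,2]>.055)&(W[...,2]<.09)&(abs(W[...,0]-.48)<.06)&(abs(W[...,1]+.353)<.06)
print('cast',c.sum(),W[c][:,2].max(),cv2.minAreaRect((W[c][:,:2]*1000).astype(np.float32)))
p=m&(abs(W[...,2]-.0455)<.0025)&(abs(W[...,0]-.48)<.09)&(abs(W[...,1]+.353)<.09)
print('pan',p.sum(),cv2.minAreaRect((W[p|c][:,:2]*1000).astype(np.float32)),robot.get_obs()['time'])
E
```

```text
cast 1472 0.07734390596541335 ((479.3770751953125, -353.915771484375), (49.76706314086914, 61.263580322265625), 84.59282684326172)
pan 11916 ((494.77130126953125, -354.37677001953125), (134.67405700683594, 152.82200622558594), 85.80221557617188) 36.85
```

View pics/w15.png

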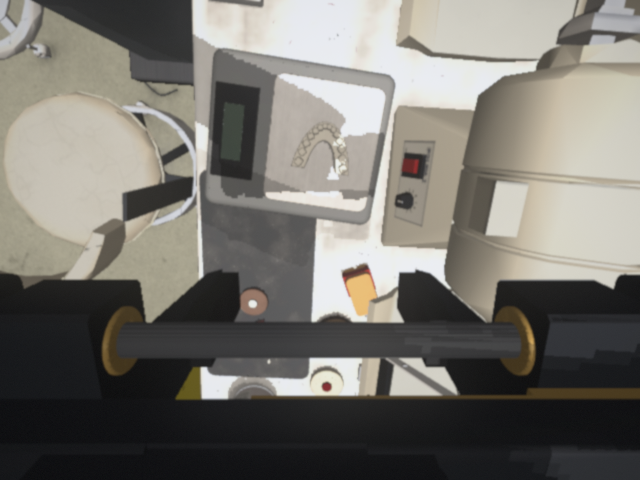

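View pics/s15.png

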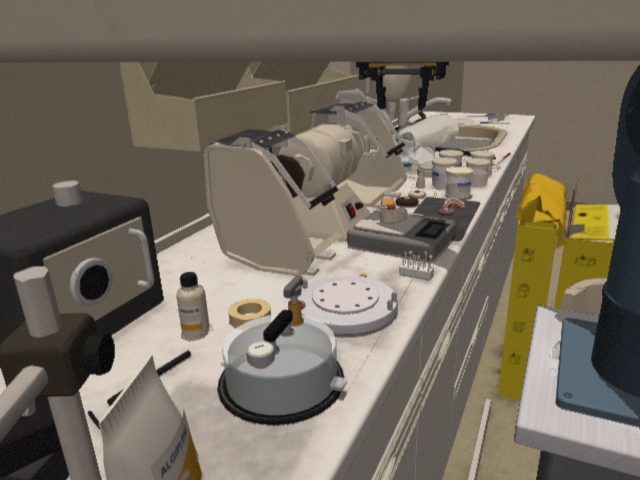

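```bash
python3 - <<'E'
from h import *
o=robot.get_obs(); print(o['force'].round(1),o['time'])
order.hand_in(); print('handed in')
E
```

```text
[-0.2 -0.7  0. ] 36.85
the job is handed in; nothing more can be done
handed in
```

The job is done and handed in at 36.9 s: the cast stands upright in the middle of the scale's pan and the lid sits rim down on the rubber rest.

- **Tap:** I turned it anticlockwise to the stop. The T grip then measured 94.5° against 94.3° for the handle, so it is in line and fully open. It was already about 7° off shut when I first measured it.
- **Lid:** I lifted it straight up by the handle, level in the side view. I lowered it until it touched the rest at the expected height. Its handle measured (0.448, 0.196), against (0.449, 0.196) for the rest's centre.
- **Cast:** I gripped it across the 50 mm and set it down gently. It measured (0.479, -0.354), at full height and the same yaw as before. My pan centre estimates were about (0.479, -0.353), spread over about 7 mm between views. The set-down pose used the close-up wrist view plus the scene and side depth readings.

**Things that differed or failed:**
- **Tap grip:** The fingers closed on the tap's 21 mm hub rather than only its 12 mm bar; the tap turned properly all the same.
- **Cast slide:** I expected one finger to go inside the horseshoe, but the shape acts as solid there. The closing fingers slid the cast about 14 mm on the shelf plate before it was held.
- **Last pan check:** The final depth check of the pan outline picked up the scale's casing, so I did not use it.

In the last pictures the bottle, burs and tape stand as before, and the gripper is clear of everything.

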